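# Slide the purple tube rack home in the bench locator

## Robot

A 7-joint arm with a two-finger parallel gripper is mounted at the origin on the work surface. World frame = base frame: x ahead of the robot, y to its left, z up, the work surface at z = 0. Lengths are in mm, angles in rad, forces in N, time in s.
With the tool pointing down it reaches from about 400 to 850 mm from the base axis. Payload 4.5 kg.
Tool frame: the origin (TCP) lies at the very end of the fingers, on their centre line; the grasp point (between the pads) lies 19 mm behind it; z points along the fingers, y is the line along which they close (so a half turn about z gives the same grasp; the last joint's range is limited). The gripper opens to 85 mm and grips with 20 to 120 N. Pads are 22 mm wide; open, the fingers measure 114 mm over their backs; the gripper's body (76 mm by 85 mm) begins 54 mm behind the grasp point. The pads swing forward as they close: fully open they stand 13 mm farther back than shut.
Start: joints at [1.291, 0.689, -0.195, 1.565, 0.157, 0.902, -0.215], TCP at [192.951, -594.495, 231.317] pointing down, gripper open.
Joint ranges: [-3.01, 3.01], [-0.46, 2.08], [-1.47, 1.51], [0.13, 2.56], [-1, 4.14], [0.04, 2.09], [-2.66, 2.66]. Speed limits (rad/s): [2.57, 2.57, 3.14, 3.14, 3.14, 3.14, 3.14].

## Interface

Orientations are given as [roll, pitch, yaw] about the fixed x, y, z axes, in that order (R = Rz(yaw) Ry(pitch) Rx(roll)).
In Python, from cell import manip, eyes gives the robot as it stands.
- The arm moves only by the tool servo_tool, never from a script. Its arguments are lists of equal length, an entry for each row: "travel": the shift along the tool's x, y, z each as a share of 0.05 m, from -1 to 1, a list of three; "turn": the turn, a rotation vector about the tool's x, y, z each as a share of 0.12 rad, from -1 to 1, a list of three; "gripper": the opening, from -1 (shut) to 1 (fully open). A call has 1 to 12 rows; each row shifts and turns the commanded pose from where the row before left it, along the tool's axes as they then stand; what a row does not reach is not made up. A row lasts 1/10 s, in which the tool goes at most 50 mm and 8.59 degrees, less where a joint would pass 70% of its speed; a pose out of reach is approached as far as the arm can. A call with a number of a shift or a turn outside -1 to 1 is refused whole. A call with a gripper value outside its range is refused whole. The fingers move at their own pace and stop on an object; the grip force is fixed at half the most. Time passes only in rows, so rows that do not move let the fingers close. It gives the time, the measured TCP pose, the force, the opening and the grip force at its end, in the units of the state.
- manip.observe(): the state, without advancing time (a new reading comes with each control period).
- eyes.capture(name): name is "scene" or "top" or "wrist"; returns (picture, depth): 420x560x3 uint8, red, green, blue; 420x560 float32, mm along the optical axis (not along the pixel's ray), 0 where there is no reading.
- eyes.camera_info(name): a dict with "mtx" (3x3 intrinsics, pixels), "k1" (the pictures are not rectified: a ray, as slopes to the right and down, at radius r is drawn at 1 + k1 r^2 times it, then the intrinsics apply), "view" (4x4, takes a point from world to camera coordinates); the wrist camera has in their place "hand_eye" (4x4, takes a point from camera to tool coordinates, whose origin is the TCP and whose axes are the flange's). Camera axes: x right, y up, looking along -z (the intrinsics and any distortion apply to the point x, -y, -z); pixel columns grow to the right and rows downward; lengths in mm; the calibration is good to about 2 mm. A picture is of the moment at which its call begins: read the wrist's pose just before it. camera_info takes no time and is no camera call.
- manip.close_job(): hands the job in; it is judged then, once.
The state is a dict: "t": time; "q": joint angles; "qd": joint speeds; "effort": joint torques, N m; "ee_pos": TCP position; "ee_rot": TCP orientation; "force": force on the tool from outside, world axes, zero at the start; "ft_torque": the same for the moment, N m; "opening": finger opening in mm; "gripper_force": force on a finger pad.
Only numpy, scipy, OpenCV 4.12 (cv2) and the standard library are available. Lean on these libraries where they do the work, as an engineer would, in place of code of your own. Each camera call takes 0.05 s, during which the arm holds its last target. There are 200 camera calls.

## Task

Push the purple tube rack along the bench into a corner of the aluminium T-shaped locator, so that one long side lies flush against the long fence and its end is up against the divider in the middle. Only push it with the fingers, never lift or tip it; leave the yellow rack and everything else where they stand, and finish clear of the rack.

Things in the scene. Friction and masses are not known exactly. Their poses are not given: they have to be found in the camera images.
- purple_rack: loose purple rack of capped tubes, a solid block 92 (x) by 130 (y) by 48 mm high, caps 5 mm higher; 0.25 to 0.5 kg; too wide to grasp, slides at a few newtons. Origin: centre of its underside, z up. Starts left or right of the divider, in front of the fence, its long side (y) within 0.35 rad of the fence's direction; the yellow rack stands on the other side.
- locator: fixed aluminium T, 22 mm high. Origin: on the bench, foot of the fence's front face, mid-length; x away from the robot, y along the fence. Fence x 0 to 12, y -220 to 220 mm; divider x -75 to 0, y -6 to 6. Two black sensor blocks, 30 high, behind it (x to 34). Both corners start empty; either will do. A rack fully home has its origin at x -46, y 71 or -71, axes parallel to these.
- yellow_rack: loose yellow rack of the same shape and size as the purple one, origin at the centre of its underside; stands in front of the fence on the other side of the divider. Leave it alone.
- tube_cap: loose magenta screw cap, 26 mm across, 18 mm high, standing on the robot's side of the two racks, roughly in line with the divider; origin at the centre of its underside. Leave it alone.
- beaker: glass beaker, 68 mm across, 85 mm high, left of the work; origin at the centre of its underside. Leave it alone.
- amber_bottle: amber reagent bottle, 60 mm across, 115 mm high, right of the work; origin at the centre of its underside. Leave it alone.
- marker: blue and white marker pen lying on the bench to the left, nearer the robot than the racks, 140 mm long along its y, 12 mm thick; origin on its underside, 15 mm from the middle, white cap at its +y end. Leave it alone.

How it is judged:
By the outcome, as a careful person would: the job done as asked, in the order asked, and still so for the second after the job is handed in, with the robot touching nothing.
It also fails if it takes over 45 s, if anything falls off the work surface, if the arm or the gripper's body presses on something with over 40 N, if the wrist force passes 120 N, or if a joint passes its speed limit or range.

## Working session

There is one attempt and no reset: what is moved stays moved. The work goes in short steps, Python scripts to look and compute and a tool call to move; the robot and the scene stay as the last step left them, time stands still between calls to the robot, and variables do not carry over. Pictures are saved under pics/ and viewed, at most 10 in all, crops included, and the job is handed in when it is done.

Besides the shell and the picture viewer there is one more tool, called after "Request:" by a JSON object that holds its "method" and its "body", one argument or row to a line. servo_tool: Moves the arm, as the interface text tells. Shift numbers are shares of 0.05 m and turn numbers shares of 0.12 rad, none past 1 either way. Its arguments: {"type":"object","properties":{"travel":{"type":"array","items":{"type":"array","items":{"type":"number","minimum":-1,"maximum":1}}},"turn":{"type":"array","items":{"type":"array","items":{"type":"number","minimum":-1,"maximum":1}}},"gripper":{"type":"array","items":{"type":"number"}}},"required":["travel","turn","gripper"]}

```bash
mkdir -p pics; ls; python3 - <<'E'
from cell import manip, eyes
import cv2,numpy as np
p,d=eyes.capture("top"); cv2.imwrite("pics/top0.png",p[:,:,::-1]); np.savez("top0.npz",p=p,d=d)
i=eyes.camera_info("top");print(i)
s=manip.observe();print(s['ee_pos'],s['ee_rot'],s['t'])
E
```

```text
pics
{'mtx': array([[431.95261812,   0.        , 280.28540985],
       [  0.        , 431.95261812, 209.19210174],
       [  0.        ,   0.        ,   1.        ]]), 'k1': 0.014611368297758477, 'view': array([[ 1.12133651e-02, -9.99919044e-01,  6.01385766e-03,
        -1.55695778e+01],
       [ 9.96667664e-01,  1.16624495e-02,  8.07313689e-02,
        -5.11962136e+02],
       [-8.07949695e-02,  5.08854716e-03,  9.96717753e-01,
        -9.87381915e+02],
       [ 0.00000000e+00,  0.00000000e+00,  0.00000000e+00,
         1.00000000e+00]])}
[ 192.63637551 -593.90948109  230.49075766] [-3.13978000e+00  1.76863480e-04  3.13830888e-01] 0.05
```

View pics/top0.png

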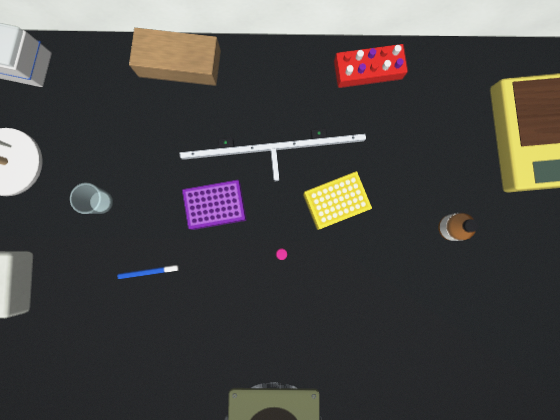

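The top view shows the purple rack at about (213,204), left of the divider (275,163). The fence runs from (182,155) to (365,137), the yellow rack is at (338,200), the cap at (282,254) and the marker at about (148,271).

```bash
cat > h.py <<'E'
from cell import manip, eyes
import cv2,numpy as np
I=eyes.camera_info("top");V=np.array(I['view']);K=np.array(I['mtx']);k1=I['k1']
def world(uv,z):
    """top-view pixels -> world xy on the plane at height z"""
    s=(np.asarray(uv,float).reshape(-1,2)-K[:2,2])/K[0,0]; u=s.copy()
    for _ in range(5): u=s/(1+k1*(u**2).sum(1,keepdims=True))
    r=np.c_[u[:,0],-u[:,1],-np.ones(len(u))]@V[:3,:3]
    c=-V[:3,:3].T@V[:3,3]
    return (c+r*((z-c[2])/r[:,2])[:,None])[:,:2]
def blob(mask,z):
    n,l,st,_=cv2.connectedComponentsWithStats(mask.astype(np.uint8))
    i=1+np.argmax(st[1:,4]); v,u=np.nonzero(l==i)
    return world(np.c_[u,v],z)
def rect(w):
    """centre, sizes, angle of the long side relative to world y"""
    (c,s,a)=cv2.minAreaRect(w.astype(np.float32)); 
    if s[0]>s[1]: a+=90
    a=(a+90)%180-90
    return np.round(c,1),np.round(sorted(s),1),round(np.radians(a),4)
def masks(p):
    H=cv2.cvtColor(p,cv2.COLOR_RGB2HSV);h,s,v=[H[:,:,i].astype(int) for i in range(3)]
    return dict(purple=(h>128)&(h<148)&(s>90)&(v>60),yellow=(h>20)&(h<35)&(s>80)&(v>120),cap=(h>155)&(h<175)&(s>120)&(v>100),white=(s<60)&(v>120),hsv=H)
E
python3 - <<'E'
from h import *
z=np.load("top0.npz");p,d=z['p'],z['d'];m=masks(p)
a=m['purple'].copy();a[:150]=0;a[:,:170]=0;a[:,260:]=0
a=cv2.morphologyEx(a.astype(np.uint8),cv2.MORPH_CLOSE,np.ones((7,7)))
print('purple',rect(blob(a,48)), rect(blob(a,24)))
v,u=np.nonzero(a);print(m['hsv'][204,213],m['hsv'][222,215])
y=m['yellow'].copy();y[:,:290]=0;y[:,400:]=0;y[:160]=0
y=cv2.morphologyEx(y.astype(np.uint8),cv2.MORPH_CLOSE,np.ones((7,7)));print('yellow',rect(blob(y,48)))
print('cap',rect(blob(m['cap'],18)))
w=m['white'].copy();w[:130]=0;w[190:]=0;w[:,:175]=0;w[:,375:]=0
b=blob(w,22)
n,l,st,_=cv2.connectedComponentsWithStats(w.astype(np.uint8));print(st[1:])
for c in range(185,366,20):
    r=np.nonzero(w[:,c])[0]; print(c,r.min(),r.max(),world([[c,r.min()],[c,r.max()]],22).round(1).tolist())
for r in (165,170,175,178):
    c=np.nonzero(w[r,260:295])[0]+260; print(r,c.min(),c.max(),world([[c.min(),r],[c.max(),r]],22).round(1).tolist())
big=cv2.resize(p[120:290,110:380],None,fx=2.9,fy=2.9,interpolation=cv2.INTER_CUBIC);cv2.imwrite("pics/crop0.png",big[:,:,::-1])
# marker
H=m['hsv'];bl=(H[:,:,0]>100)&(H[:,:,0]<125)&(H[:,:,1]>120);bl[:240]=0;print('marker blue',rect(blob(bl,6)))
print(world([[178,268],[118,277]],6))
E
```

```text
purple (array([519. , 141.9]), array([ 97.4, 134.2]), np.float64(0.1852)) (array([521.2, 145.5]), array([ 99.7, 137.5]), np.float64(0.1852))
[140 123 213] [139 179 189]
yellow (array([ 532.5, -138.5]), array([ 93.1, 133.5]), np.float64(0.3861))
cap (array([409.2, -12.5]), array([23.2, 25.4]), np.float64(-1.5598))
[[ 179  134  187   47 1565]
 [ 351  178    4    4   14]
 [ 346  180    4    5   15]
 [ 340  183    4    4   14]
 [ 334  185    5    4   15]
 [ 354  184    4    4   15]
 [ 329  187    4    3   11]
 [ 348  186    4    4   14]
 [ 324  189    2    1    2]
 [ 343  189    3    1    3]]
185 152 158 [[644.3, 215.8], [630.0, 215.4]]
205 150 156 [[649.7, 169.0], [635.4, 168.7]]
225 148 154 [[655.0, 122.1], [640.7, 121.8]]
245 146 152 [[660.4, 75.1], [646.1, 74.9]]
265 144 150 [[665.8, 28.1], [651.5, 27.9]]
285 142 148 [[671.2, -19.0], [656.9, -19.2]]
305 140 146 [[676.6, -66.2], [662.2, -66.3]]
325 138 189 [[682.0, -113.4], [560.6, -113.8]]
345 136 189 [[687.4, -160.7], [561.2, -160.7]]
365 135 139 [[690.3, -208.0], [680.7, -208.0]]
165 272 277 [[616.0, 10.9], [616.1, -0.8]]
170 273 277 [[604.1, 8.4], [604.2, -0.9]]
175 273 278 [[592.3, 8.3], [592.4, -3.4]]
178 274 278 [[585.2, 5.9], [585.3, -3.5]]
marker blue (array([360.7, 315.4]), array([ 13.9, 108.6]), np.float64(0.1567))
[[372.66032137 227.65289507]
 [350.54206538 366.17125306]]
```

View pics/crop0.png

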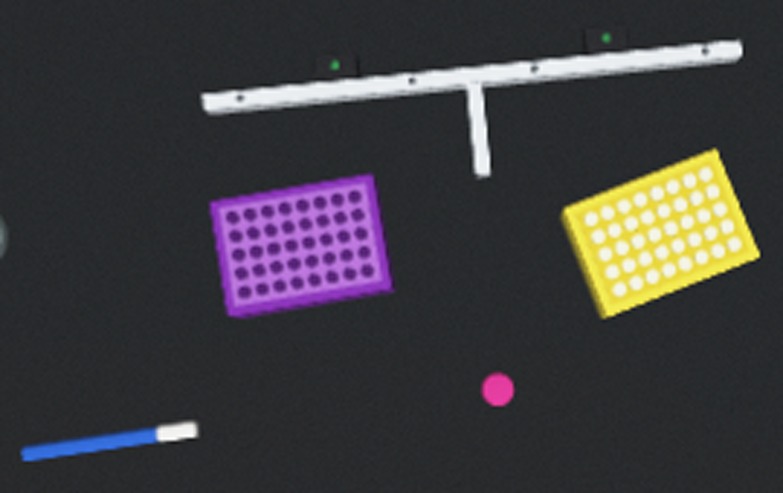

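Request:
{"method": "servo_tool", "body": {
  "travel": [
    [0,0,0],
    [0,0,0],
    [0.5,-0.7,0],
    [0.5,-0.7,0],
    [0.5,-0.7,0],
    [0.5,-0.7,0],
    [0.5,-0.7,0],
    [0.5,-0.7,0],
    [0.5,-0.7,0],
    [0.5,-0.7,0],
    [0.5,-0.7,0],
    [0.5,-0.7,0]
  ],
  "turn": [
    [0,0,0.83],
    [0,0,0.83],
    [0,0,0],
    [0,0,0],
    [0,0,0],
    [0,0,0],
    [0,0,0],
    [0,0,0],
    [0,0,0],
    [0,0,0],
    [0,0,0],
    [0,0,0]
  ],
  "gripper": [1,1,1,1,1,1,1,1,1,1,1,1]
}}

```text
t: 1.25
ee_pos: [401.6, -216.5, 231.1]
ee_rot: [-3.141, 0.001, 0.114]
force: [1.6, -0.8, -0.3]
opening: 85.8
gripper_force: 0.0
```

```bash
cat >> h.py <<'E'
YAW=0.114;L=np.array([657,9.8]);R2=np.array([[np.cos(YAW),-np.sin(YAW)],[np.sin(YAW),np.cos(YAW)]])
def loc(w): return (np.asarray(w)-L)@R2   # world -> locator frame
def st():
    s=manip.observe(); print('t',round(s['t'],2),'loc',loc(s['ee_pos'][:2]).round(1),'z',round(s['ee_pos'][2],1),'rot',np.round(s['ee_rot'],3),'F',np.round(s['force'],1),'op',s['opening'])
E
python3 - <<'E'
from h import *
st()
# refined references using edges at their proper heights
z=np.load("top0.npz");p=z['p'];m=masks(p)
a=m['purple'].copy();a[:150]=0;a[:,:170]=0;a[:,260:]=0
a=cv2.morphologyEx(a.astype(np.uint8),cv2.MORPH_CLOSE,np.ones((7,7)))
w=loc(blob(a,48));w0=loc(blob(a,0))
print('rack far edge z48',w[:,0].max(),'left edge z48',w[:,1].max(),'near edge z0',w0[:,0].min())
f=[(c,148.5-(c-285)/10) for c in (205,245,285,305)]
print('front foot',loc(world(f,0)).round(1).tolist())
f=[(c,141.5-(c-285)/10) for c in (205,245,285,305)]
print('back top',loc(world(f,22)).round(1).tolist())
E
```

```text
t 1.25 loc [-279.5 -195.8] z 231.1 rot [-3.141e+00  1.000e-03  1.140e-01] F [ 1.6 -0.8 -0.3] op 85.76073861281391
rack far edge z48 -69.2851607760224 left edge z48 216.10039464922698 near edge z0 -171.19517411299285
front foot [[0.2, 163.7], [0.3, 67.2], [0.2, -29.5], [0.2, -78.0]]
back top [[12.0, 158.9], [12.0, 64.4], [12.0, -30.4], [12.0, -77.9]]
```

Request:
{"method": "servo_tool", "body": {
  "travel": [
    [0.13,-0.69,0],
    [0.13,-0.69,0],
    [0.13,-0.69,0],
    [0.13,-0.69,0],
    [0.13,-0.69,0],
    [0.13,-0.69,0],
    [0.13,-0.69,0],
    [0.13,-0.69,0],
    [0.13,-0.69,0],
    [0.13,-0.69,0],
    [0,0,0.5],
    [0,0,0.5]
  ],
  "turn": [
    [0,0,0],
    [0,0,0],
    [0,0,0],
    [0,0,0],
    [0,0,0],
    [0,0,0],
    [0,0,0],
    [0,0,0],
    [0,0,0],
    [0,0,0],
    [0,0,0],
    [0,0,0]
  ],
  "gripper": [1,1,1,1,1,1,1,1,1,1,1,1]
}}

```text
t: 2.45
ee_pos: [426.7, 133.8, 180.9]
ee_rot: [-3.141, -0.002, 0.118]
force: [-0.1, -0.6, -0.8]
opening: 85.3
gripper_force: 0.0
```

Request:
{"method": "servo_tool", "body": {
  "travel": [
    [0,0,0.6],
    [0,0,0.6],
    [0,0,0.6],
    [0,0,0.6],
    [0,0,0.5],
    [0,0,0.4],
    [0,0,0]
  ],
  "turn": [
    [0,0,0],
    [0,0,0],
    [0,0,0],
    [0,0,0],
    [0,0,0],
    [0,0,0],
    [0,0,0]
  ],
  "gripper": [1,1,1,1,1,1,1]
}}

```text
t: 3.15
ee_pos: [430.5, 133.4, 18.1]
ee_rot: [3.14, 0.011, 0.116]
force: [0.3, -0.1, 0.4]
opening: 85.9
gripper_force: 0.0
```

```bash
python3 - <<'E'
from h import *
st()
p,d=eyes.capture("scene");cv2.imwrite("pics/s1.png",p[:,:,::-1])
E
```

```text
t 3.15 loc [-210.9  148.6] z 18.1 rot [3.14  0.011 0.116] F [ 0.3 -0.1  0.4] op 85.85755344610817
```

View pics/s1.png

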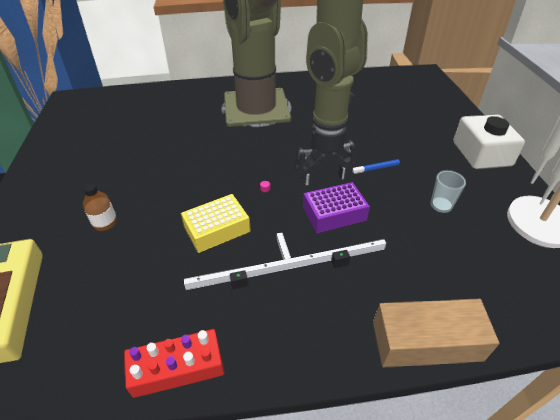

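The gripper is behind the rack with the fingers down, the rack at about (337,205) and the marker clear. I'll start pushing towards the fence.

Request:
{"method": "servo_tool", "body": {
  "travel": [
    [0.3,0,0.05],
    [0.3,0,0],
    [0.2,0,0],
    [0.2,0,0],
    [0.2,0,0],
    [0.2,0,0],
    [0.2,0,0],
    [0.2,0,0],
    [0,0,0]
  ],
  "turn": [
    [0,0,0],
    [0,0,0],
    [0,0,0],
    [0,0,0],
    [0,0,0],
    [0,0,0],
    [0,0,0],
    [0,0,0],
    [0,0,0]
  ],
  "gripper": [1,1,1,1,1,1,1,1,1]
}}

```text
t: 4.1
ee_pos: [523.2, 144.1, 16.9]
ee_rot: [3.141, 0.004, 0.114]
force: [0.3, 0.7, 0.6]
opening: 85.4
gripper_force: 0.0
```

```bash
cat >> h.py <<'E'
def rack(name):
    p,d=eyes.capture("top");cv2.imwrite(f"pics/{name}.png",p[120:290,110:380,::-1])
    a=masks(p)['purple'];a[:130]=0;a[:,:170]=0;a[:,300:]=0
    a=cv2.morphologyEx(a.astype(np.uint8),cv2.MORPH_CLOSE,np.ones((7,7)))
    w=loc(blob(a,48));e=w[w[:,0]>w[:,0].max()-20]
    far=[(y,w[abs(w[:,1]-y)<2.5][:,0].max()) for y in np.linspace(w[:,1].min()+12,w[:,1].max()-12,9)]
    k=np.polyfit(*np.array(far).T,1)
    print('rack far mid',np.polyval(k,w[:,1].mean()).round(1)+1,'rel yaw',-k[0].round(3),'y',w[:,1].min().round(1),w[:,1].max().round(1))
E
python3 - <<'E'
from h import *
st();rack('r1')
E
```

```text
t 4.1 loc [-117.7  148.7] z 16.9 rot [3.141 0.004 0.114] F [0.3 0.7 0.6] op 85.37241794026454
rack far mid -14.7 rel yaw 0.0 y 77.1 166.3
```

Request:
{"method": "servo_tool", "body": {
  "travel": [
    [0.08,0,0],
    [0.08,0,0],
    [0.06,0,0],
    [0.05,0,0],
    [0,0,0]
  ],
  "turn": [
    [0,0,0],
    [0,0,0],
    [0,0,0],
    [0,0,0],
    [0,0,0]
  ],
  "gripper": [1,1,1,1,1]
}}

```text
t: 4.65
ee_pos: [534.3, 145.2, 16.6]
ee_rot: [3.14, 0.008, 0.114]
force: [-0.6, 0.1, 0.4]
opening: 85.5
gripper_force: 0.3
```

Request:
{"method": "servo_tool", "body": {
  "travel": [
    [0.02,0,0],
    [0.02,0,0]
  ],
  "turn": [
    [0,0,0],
    [0,0,0]
  ],
  "gripper": [1,1]
}}

```text
t: 4.85
ee_pos: [535.2, 145.3, 16.6]
ee_rot: [3.14, 0.009, 0.115]
force: [-1.9, -0.5, 1.3]
opening: 85.4
gripper_force: 1.2
```

```bash
python3 - <<'E'
from h import *
st();rack('r2')
E
```

```text
t 4.85 loc [-105.6  148.5] z 16.6 rot [3.14  0.009 0.115] F [-1.9 -0.5  1.3] op 85.35375029451194
rack far mid -5.0 rel yaw -0.007 y 76.9 160.8
```

Request:
{"method": "servo_tool", "body": {
  "travel": [
    [0.03,0,0],
    [0.03,0,0],
    [0.02,0,0],
    [0,0,0]
  ],
  "turn": [
    [0,0,0],
    [0,0,0],
    [0,0,0],
    [0,0,0]
  ],
  "gripper": [1,1,1,1]
}}

```text
t: 5.3
ee_pos: [538.8, 145.8, 16.6]
ee_rot: [3.14, 0.01, 0.115]
force: [-4.7, -0.5, 3.1]
opening: 85.2
gripper_force: 2.4
```

Request:
{"method": "servo_tool", "body": {
  "travel": [
    [0.02,0,0],
    [0,0,0]
  ],
  "turn": [
    [0,0,0],
    [0,0,0]
  ],
  "gripper": [1,1]
}}

```text
t: 5.5
ee_pos: [538.7, 145.8, 16.5]
ee_rot: [3.139, 0.012, 0.115]
force: [-6.8, -0.3, 4.3]
opening: 85.4
gripper_force: 3.3
```

```bash
python3 - <<'E'
from h import *
st();rack('r3')
E
```

```text
t 5.5 loc [-102.1  148.5] z 16.5 rot [3.139 0.012 0.115] F [-6.8 -0.3  4.3] op 85.42671205154008
rack far mid -1.2999999999999998 rel yaw -0.003 y 77.1 160.4
```

Request:
{"method": "servo_tool", "body": {
  "travel": [
    [-0.2,0,0],
    [-0.5,0,0],
    [-0.4,0,-0.2],
    [0,0,-0.6],
    [0,0,-0.6],
    [0,0,-0.6],
    [0,0,0]
  ],
  "turn": [
    [0,0,0],
    [0,0,0],
    [0,0,0],
    [0,0,0],
    [0,0,0],
    [0,0,0],
    [0,0,0]
  ],
  "gripper": [1,1,1,1,1,1,1]
}}

```text
t: 6.25
ee_pos: [491.1, 141.2, 120.7]
ee_rot: [-3.141, -0.002, 0.114]
force: [0.6, 0.6, 0.3]
opening: 85.2
gripper_force: 0.0
```

```bash
python3 - <<'E'
from h import *
st();rack('r4');print(np.round(manip.observe()['q'],2))
p,d=eyes.capture("top")
cv2.imwrite("pics/r4b.png",cv2.resize(p[120:290,110:380],None,fx=2.9,fy=2.9,interpolation=cv2.INTER_CUBIC)[:,:,::-1])
E
```

```text
t 6.25 loc [-149.9  149.4] z 120.7 rot [-3.141e+00 -2.000e-03  1.140e-01] F [0.6 0.6 0.3] op 85.21485836601602
rack far mid -1.4 rel yaw 0.002 y 77.1 209.5
[-0.28  0.72 -0.14  2.01  0.23  0.42 -2.06]
```

View pics/r4b.png

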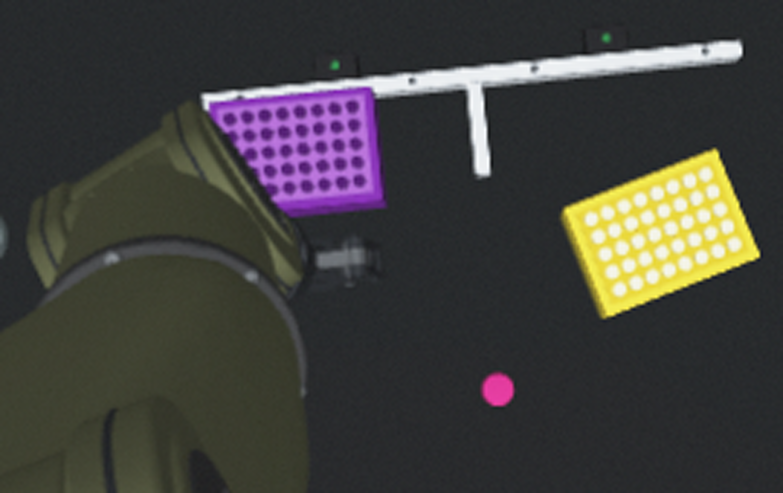

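Request:
{"method": "servo_tool", "body": {
  "travel": [
    [0.51,-0.55,0],
    [0.51,-0.55,0],
    [0.51,-0.55,0],
    [0.51,-0.55,0],
    [0,0,0],
    [0,0,0],
    [0,0,0],
    [0,0,0],
    [0,0,0],
    [0,0,0],
    [0,0,0]
  ],
  "turn": [
    [0,0,0],
    [0,0,0],
    [0,0,0],
    [0,0,0],
    [0,0,-1],
    [0,0,-1],
    [0,0,-1],
    [0,0,-1],
    [0,0,-1],
    [0,0,-1],
    [0,0,-1]
  ],
  "gripper": [0,0,0,0,0,0,0,0,0,0,0]
}}

```text
t: 7.45
ee_pos: [575.4, 260.6, 114.2]
ee_rot: [-3.136, 0.008, 0.96]
force: [0.6, -0.5, -0.7]
opening: 42.7
gripper_force: 0.0
```

Request:
{"method": "servo_tool", "body": {
  "travel": [
    [0,0,0],
    [0,0,0],
    [0,0,0],
    [0,0,0],
    [0,0,0],
    [0,0,0],
    [0,0,0],
    [0,0,0]
  ],
  "turn": [
    [0,0,-1],
    [0,0,-1],
    [0,0,-1],
    [0,0,-1],
    [0,0,-1],
    [0,0,-1],
    [0,0,-0.09],
    [0,0,0]
  ],
  "gripper": [0,0,0,0,0,0,0,0]
}}

```text
t: 8.25
ee_pos: [575.3, 260.6, 114.8]
ee_rot: [-3.132, 0.002, 1.683]
force: [0.5, 0.1, -0.0]
opening: 42.9
gripper_force: 0.0
```

```bash
python3 - <<'E'
from h import *
st();print(np.round(manip.observe()['q'],2))
E
```

```text
t 8.25 loc [-52.6 258.5] z 114.8 rot [-3.132e+00  2.000e-03  1.683e+00] F [ 0.5  0.1 -0. ] op 42.86656443887512
[-0.19  0.9  -0.58  1.62  0.62  0.82 -0.92]
```

Request:
{"method": "servo_tool", "body": {
  "travel": [
    [0,0.1,0.5],
    [0,0,0.5],
    [0,0,0.5],
    [0,0,0.34],
    [0,0,0],
    [-0.4,0,0],
    [-0.2,0,0],
    [-0.2,0,0],
    [-0.2,0,0],
    [-0.2,0,0],
    [0,0,0]
  ],
  "turn": [
    [0,0,0],
    [0,0,0],
    [0,0,0],
    [0,0,0],
    [0,0,0],
    [0,0,0],
    [0,0,0],
    [0,0,0],
    [0,0,0],
    [0,0,0],
    [0,0,0]
  ],
  "gripper": [0,0,0,0,0,0,0,0,0,0,0]
}}

```text
t: 9.35
ee_pos: [587.3, 199.7, 24.4]
ee_rot: [-3.134, 0.003, 1.684]
force: [0.7, -0.7, -0.0]
opening: 42.6
gripper_force: 0.0
```

```bash
python3 - <<'E'
from h import *
st();rack('r5')
E
```

```text
t 9.35 loc [-47.7 196.6] z 24.4 rot [-3.134e+00  3.000e-03  1.684e+00] F [ 0.7 -0.7 -0. ] op 42.61062354970478Traceback (most recent call last):
  File "<stdin>", line 2, in <module>
  File "h.py", line 32, in rack
    w=loc(blob(a,48));e=w[w[:,0]>w[:,0].max()-20]
          ~~~~^^^^^^
  File "h.py", line 13, in blob
    i=1+np.argmax(st[1:,4]); v,u=np.nonzero(l==i)
        ~~~~~~~~~^^^^^^^^^^
    return _wrapfunc(a, 'argmax', axis=axis, out=out, **kwds)
    return bound(*args, **kwds)
ValueError: attempt to get argmax of an empty sequence
```

```bash
python3 - <<'E'
from h import *
p,d=eyes.capture("scene");cv2.imwrite("pics/s2.png",cv2.resize(p[100:310,150:430],None,fx=2.8,fy=2.8)[:,:,::-1])
E
```

```text
(no output)
```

View pics/s2.png

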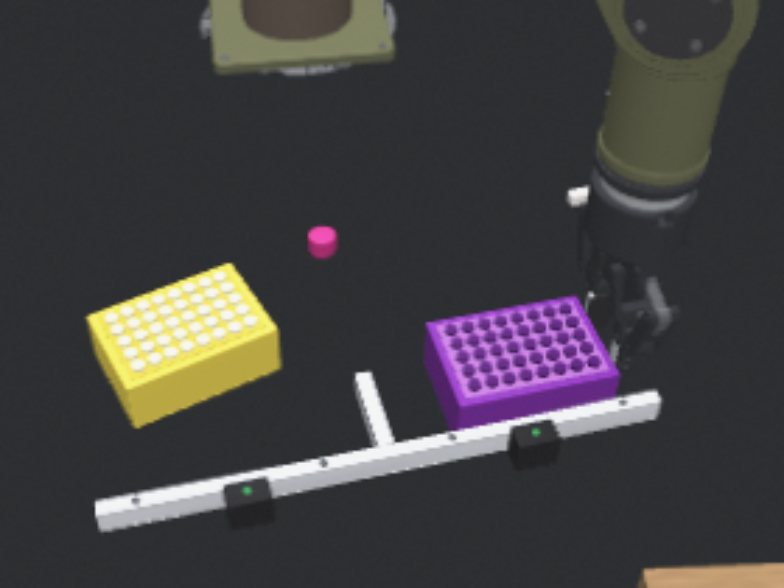

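The rack is moving along the fence at about (520,360), fingers on its left end; the divider is at (375,410). I'll carry on with the push.

Request:
{"method": "servo_tool", "body": {
  "travel": [
    [-0.16,0,0],
    [-0.16,0,0],
    [-0.16,0,0],
    [-0.16,0,0],
    [-0.12,0,0],
    [-0.06,0,0],
    [0,0,0]
  ],
  "turn": [
    [0,0,0],
    [0,0,0],
    [0,0,0],
    [0,0,0],
    [0,0,0],
    [0,0,0],
    [0,0,0]
  ],
  "gripper": [0,0,0,0,0,0,0]
}}

```text
t: 10.15
ee_pos: [591.5, 159.4, 24.0]
ee_rot: [-3.133, 0.003, 1.685]
force: [1.1, 0.4, 0.1]
opening: 42.7
gripper_force: 0.1
```

Request:
{"method": "servo_tool", "body": {
  "travel": [
    [-0.03,0,0],
    [-0.03,0,0],
    [-0.03,0,0],
    [0,0,0]
  ],
  "turn": [
    [0,0,0],
    [0,0,0],
    [0,0,0],
    [0,0,0]
  ],
  "gripper": [0,0,0,0]
}}

```text
t: 10.55
ee_pos: [591.8, 155.9, 24.0]
ee_rot: [-3.133, 0.002, 1.685]
force: [-0.4, 1.4, -0.0]
opening: 42.9
gripper_force: 0.5
```

```bash
python3 - <<'E'
from h import *
st()
E
```

```text
t 10.55 loc [-48.1 152.6] z 24.0 rot [-3.133e+00  2.000e-03  1.685e+00] F [-0.4  1.4 -0. ] op 42.94251687706676
```

Request:
{"method": "servo_tool", "body": {
  "travel": [
    [-0.03,0,0],
    [-0.03,0,0],
    [-0.02,0,0],
    [0,0,0]
  ],
  "turn": [
    [0,0,0],
    [0,0,0],
    [0,0,0],
    [0,0,0]
  ],
  "gripper": [0,0,0,0]
}}

```text
t: 10.95
ee_pos: [592.3, 151.7, 24.1]
ee_rot: [-3.133, 0.002, 1.685]
force: [0.0, 1.1, -0.8]
opening: 42.4
gripper_force: 0.2
```

Request:
{"method": "servo_tool", "body": {
  "travel": [
    [-0.02,0,0],
    [-0.02,0,0],
    [0,0,0]
  ],
  "turn": [
    [0,0,0],
    [0,0,0],
    [0,0,0]
  ],
  "gripper": [0,0,0]
}}

```text
t: 11.25
ee_pos: [592.5, 150.2, 24.2]
ee_rot: [-3.133, 0.002, 1.685]
force: [-0.3, 1.7, -0.3]
opening: 42.6
gripper_force: 0.5
```

Request:
{"method": "servo_tool", "body": {
  "travel": [
    [-0.02,0,0],
    [-0.02,0,0],
    [0,0,0]
  ],
  "turn": [
    [0,0,0],
    [0,0,0],
    [0,0,0]
  ],
  "gripper": [0,0,0]
}}

```text
t: 11.55
ee_pos: [592.7, 149.2, 24.2]
ee_rot: [-3.133, 0.0, 1.686]
force: [-0.9, 2.9, -1.2]
opening: 42.5
gripper_force: 1.4
```

Request:
{"method": "servo_tool", "body": {
  "travel": [
    [-0.02,0,0],
    [-0.02,0,0],
    [0,0,0]
  ],
  "turn": [
    [0,0,0],
    [0,0,0],
    [0,0,0]
  ],
  "gripper": [0,0,0]
}}

```text
t: 11.85
ee_pos: [592.6, 149.1, 24.5]
ee_rot: [-3.134, -0.002, 1.687]
force: [-0.8, 5.8, -0.7]
opening: 42.7
gripper_force: 3.0
```

Request:
{"method": "servo_tool", "body": {
  "travel": [
    [-0.03,0,0],
    [0,0,0],
    [0.1,0,0],
    [0.4,0,0],
    [0.4,0,0],
    [0,0,-0.5],
    [0,0,-0.6],
    [0,0,-0.6],
    [0,0,-0.5],
    [0.4,0,-0.2],
    [0,0,0]
  ],
  "turn": [
    [0,0,0],
    [0,0,0],
    [0,0,0],
    [0,0,0],
    [0,0,0],
    [0,0,0],
    [0,0,0],
    [0,0,0],
    [0,0,0],
    [0,0,0],
    [0,0,0]
  ],
  "gripper": [0,0,0,0,0,0,0,0,0,0,0]
}}

```text
t: 12.95
ee_pos: [586.7, 214.2, 145.8]
ee_rot: [-3.136, -0.002, 1.689]
force: [-0.3, 0.6, 0.5]
opening: 42.5
gripper_force: 0.0
```

```bash
python3 - <<'E'
from h import *
st()
p,d=eyes.capture("scene");cv2.imwrite("pics/s3.png",cv2.resize(p[150:310,180:430],None,fx=3.2,fy=3.2)[:,:,::-1])
s=manip.observe();print(np.round(s['q'],2))
E
```

```text
t 12.95 loc [-46.6 211.1] z 145.8 rot [-3.136e+00 -2.000e-03  1.689e+00] F [-0.3  0.6  0.5] op 42.546334128431866
[-0.09  0.86 -0.61  1.63  0.61  0.86 -0.83]
```

View pics/s3.png

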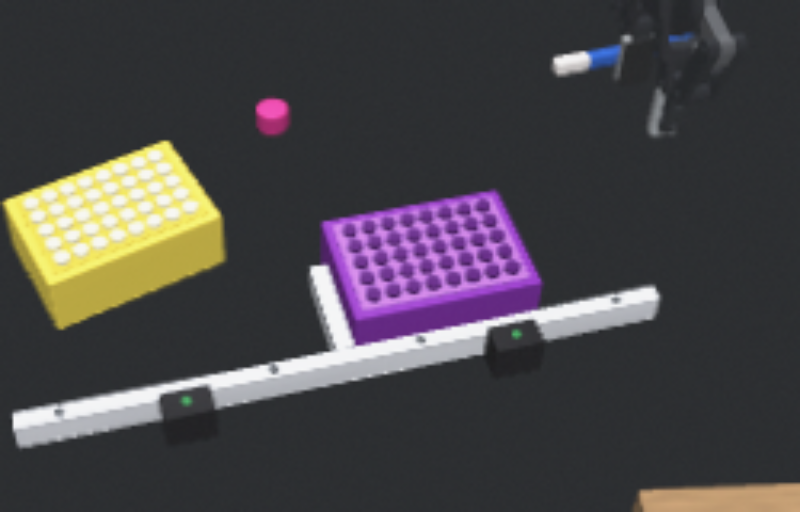

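Request:
{"method": "servo_tool", "body": {
  "travel": [
    [0.2,-0.6,-0.2],
    [0.2,-0.6,-0.2],
    [0,-0.6,0],
    [0,-0.6,0],
    [0,-0.6,0],
    [0,-0.6,0],
    [0,0,0]
  ],
  "turn": [
    [0,0,0],
    [0,0,0],
    [0,0,0],
    [0,0,0],
    [0,0,0],
    [0,0,0],
    [0,0,0]
  ],
  "gripper": [0,0,0,0,0,0,0]
}}

```text
t: 13.7
ee_pos: [400.7, 206.9, 164.4]
ee_rot: [-3.126, 0.006, 1.69]
force: [-0.3, 0.4, -0.5]
opening: 42.6
gripper_force: 0.0
```

```bash
python3 - <<'E'
from h import *
st();rack('r6')
p,d=eyes.capture("top")
cv2.imwrite("pics/t6.png",cv2.resize(p[125:225,180:300],None,fx=6,fy=6,interpolation=cv2.INTER_CUBIC)[:,:,::-1])
E
```

```text
t 13.7 loc [-232.2  225. ] z 164.4 rot [-3.126  0.006  1.69 ] F [-0.3  0.4 -0.5] op 42.60785235978812
rack far mid -1.5 rel yaw 0.003 y 5.4 136.5
```

View pics/t6.png

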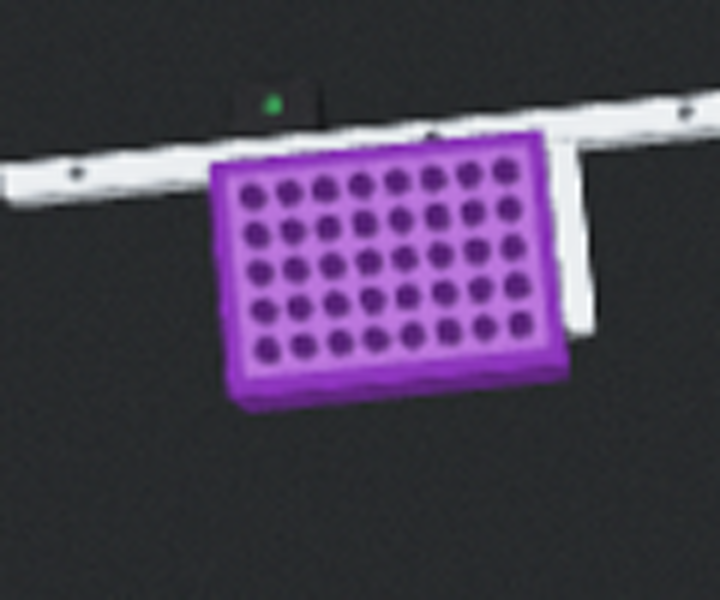

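The rack sits flush with the fence, its right end at the divider (565,250). I'll press it once more gently against the fence to make sure.

Request:
{"method": "servo_tool", "body": {
  "travel": [
    [-0.77,0.4,0],
    [-0.77,0.4,0],
    [-0.77,0.4,0],
    [-0.77,0.4,0],
    [0,0,0],
    [0,0,0],
    [0,0,0],
    [0,0,0],
    [0,0,0],
    [0,0,0],
    [0,0,0],
    [0,0,0]
  ],
  "turn": [
    [0,0,0],
    [0,0,0],
    [0,0,0],
    [0,0,0],
    [0,0,1],
    [0,0,1],
    [0,0,1],
    [0,0,1],
    [0,0,1],
    [0,0,1],
    [0,0,1],
    [0,0,1]
  ],
  "gripper": [1,1,1,1,1,1,1,1,1,1,1,1]
}}

```text
t: 15.0
ee_pos: [504.0, 64.6, 164.4]
ee_rot: [-3.138, 0.008, 0.719]
force: [0.5, -0.3, -0.6]
opening: 85.2
gripper_force: 0.0
```

Request:
{"method": "servo_tool", "body": {
  "travel": [
    [0,0,0],
    [0,0,0],
    [0,0,0],
    [0,0,0],
    [0,0,0],
    [0,0,0],
    [0,0,0]
  ],
  "turn": [
    [0,0,1],
    [0,0,1],
    [0,0,1],
    [0,0,1],
    [0,0,1],
    [0,0,0.1],
    [0,0,0]
  ],
  "gripper": [1,1,1,1,1,1,1]
}}

```text
t: 15.7
ee_pos: [503.5, 65.0, 164.6]
ee_rot: [3.139, 0.009, 0.115]
force: [-0.6, -0.1, 0.9]
opening: 85.3
gripper_force: 0.0
```

```bash
python3 - <<'E'
from h import *
st()
E
```

```text
t 15.7 loc [-146.3   72.3] z 164.6 rot [3.139 0.009 0.115] F [-0.6 -0.1  0.9] op 85.29967014165155
```

Request:
{"method": "servo_tool", "body": {
  "travel": [
    [0,0,0.6],
    [0,0,0.6],
    [0,0,0.6],
    [0,0,0.6],
    [0,0,0.5],
    [0,0,0.05],
    [0.3,0,0],
    [0.3,0,0],
    [0.15,0,0],
    [0,0,0]
  ],
  "turn": [
    [0,0,0],
    [0,0,0],
    [0,0,0],
    [0,0,0],
    [0,0,0],
    [0,0,0],
    [0,0,0],
    [0,0,0],
    [0,0,0],
    [0,0,0]
  ],
  "gripper": [1,1,1,1,1,1,1,1,1,1]
}}

```text
t: 16.7
ee_pos: [540.6, 69.3, 18.1]
ee_rot: [3.14, 0.006, 0.113]
force: [0.5, 0.3, -0.2]
opening: 85.6
gripper_force: 0.0
```

```bash
python3 - <<'E'
from h import *
st()
E
```

```text
t 16.7 loc [-108.9   72.4] z 18.1 rot [3.14  0.006 0.113] F [ 0.5  0.3 -0.2] op 85.58248367958716
```

Request:
{"method": "servo_tool", "body": {
  "travel": [
    [0.06,0,0],
    [0.04,0,0],
    [0.02,0,0],
    [0.02,0,0],
    [0.02,0,0],
    [0,0,0]
  ],
  "turn": [
    [0,0,0],
    [0,0,0],
    [0,0,0],
    [0,0,0],
    [0,0,0],
    [0,0,0]
  ],
  "gripper": [1,1,1,1,1,1]
}}

```text
t: 17.3
ee_pos: [546.9, 70.1, 17.3]
ee_rot: [3.14, 0.009, 0.113]
force: [-0.1, 1.0, 0.1]
opening: 85.4
gripper_force: 0.0
```

Request:
{"method": "servo_tool", "body": {
  "travel": [
    [0.02,0,0],
    [0,0,0]
  ],
  "turn": [
    [0,0,0],
    [0,0,0]
  ],
  "gripper": [1,1]
}}

```text
t: 17.5
ee_pos: [547.4, 70.2, 17.2]
ee_rot: [3.14, 0.01, 0.114]
force: [-0.4, -0.1, -0.7]
opening: 85.5
gripper_force: 0.4
```

Request:
{"method": "servo_tool", "body": {
  "travel": [
    [0.02,0,0],
    [0.02,0,0],
    [0,0,0]
  ],
  "turn": [
    [0,0,0],
    [0,0,0],
    [0,0,0]
  ],
  "gripper": [1,1,1]
}}

```text
t: 17.8
ee_pos: [547.4, 70.1, 17.1]
ee_rot: [3.139, 0.013, 0.114]
force: [-5.7, -0.2, 4.0]
opening: 85.1
gripper_force: 2.7
```

Request:
{"method": "servo_tool", "body": {
  "travel": [
    [0.02,0,0],
    [0,0,0]
  ],
  "turn": [
    [0,0,0],
    [0,0,0]
  ],
  "gripper": [1,1]
}}

```text
t: 18.0
ee_pos: [547.3, 70.1, 17.0]
ee_rot: [3.139, 0.015, 0.114]
force: [-6.8, -1.2, 5.1]
opening: 85.5
gripper_force: 3.5
```

The tool stopped with the force rising, so the rack is firmly against the fence. I'll back off straight, lift and check.

Request:
{"method": "servo_tool", "body": {
  "travel": [
    [-0.1,0,0],
    [-0.4,0,0],
    [-0.4,0,0],
    [0,0,-0.6],
    [0,0,-0.6],
    [0,0,-0.6],
    [0,0,-0.6],
    [-0.5,0,-0.3],
    [-0.5,0,0],
    [0,0,0]
  ],
  "turn": [
    [0,0,0],
    [0,0,0],
    [0,0,0],
    [0,0,0],
    [0,0,0],
    [0,0,0],
    [0,0,0],
    [0,0,0],
    [0,0,0],
    [0,0,0]
  ],
  "gripper": [1,1,1,1,1,1,1,1,1,1]
}}

```text
t: 19.0
ee_pos: [454.7, 59.3, 153.7]
ee_rot: [3.139, 0.01, 0.113]
force: [-0.4, -0.3, 0.1]
opening: 85.6
gripper_force: 0.0
```

```bash
python3 - <<'E'
from h import *
st();rack('r7')
p,d=eyes.capture("top");m=masks(p)
y=m['yellow'];y[:,:290]=0;y[:,400:]=0;y[:160]=0
y=cv2.morphologyEx(y.astype(np.uint8),cv2.MORPH_CLOSE,np.ones((7,7)));print('yellow',rect(blob(y,48)))
if m['cap'].sum()>30: print('cap',rect(blob(m['cap'],18)))
E
```

```text
t 19.0 loc [-195.4   72.2] z 153.7 rot [3.139 0.01  0.113] F [-0.4 -0.3  0.1] op 85.62871580732477
rack far mid -1.5 rel yaw 0.003 y 5.4 136.6
yellow (array([ 532.5, -138.5]), array([ 93.1, 133.5]), np.float64(0.3861))
cap (array([411. , -15.4]), array([18. , 26.2]), np.float64(-0.7779))
```

```bash
python3 -c "
from cell import manip;print(manip.close_job())"
```

```text
the job is handed in; nothing more can be done
None
```

The purple rack is in the left corner of the locator, flush against the fence with its end against the divider. The arm is clear, the yellow rack did not move, and the job was handed in after about 19 s on the robot's clock; the cap was partly hidden in the last check, and the beaker, bottle and marker were not re-measured.

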